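Draw out the tray with the copper elbow

ROBOT

A 7-joint arm with a two-finger parallel gripper is mounted at the origin on a cart in front of the work surface, level with it; the furniture and walls round the work are solid. World frame = base frame: x ahead of the robot, y to its left, z up, the work surface at z = 0. Lengths are in m, angles in rad, forces in N, time in s.
With the tool pointing down it reaches from about 0.425 to 0.825 m from the base axis. Payload 3.6 kg.
Tool frame: the origin (TCP) lies at the very end of the fingers, on their centre line; the grasp point (between the pads) lies 19 mm behind it; z points along the fingers, y is the line along which they close (so a half turn about z gives the same grasp; the last joint's range is limited). The gripper opens to 93 mm and grips with 3 to 60 N. Pads are 15 mm wide; open, the fingers measure 128 mm over their backs; the gripper's body (75 mm by 188 mm) begins 65 mm behind the grasp point.
Start: joints at [-1.276, 0.615, -0.013, 1.423, 0.008, 1.103, -0.04], TCP at [0.205, 0.617, 0.219] pointing down, gripper open.
Joint ranges: [-3.12, 3.12], [-0.3, 2.06], [-1.34, 1.32], [0.26, 2.42], [-1.36, 4.5], [0.01, 1.98], [-2.84, 2.84]. Speed limits (rad/s): [2.79, 2.79, 3.14, 3.14, 3.14, 3.14, 3.14].

INTERFACE

Orientations are given as a unit quaternion [x, y, z, w].
In Python, from bench import sense, read_camera, camera_params, finish_job, look_for, cut_out gives the robot as it stands. The module is installed in compiled form; this text tells all that it offers.
- The arm moves only by the shell command python3 -m creep 'ROWS' [FORCE]. ROWS is JSON, a list of rows, each an object with "dp": the shift along the world's x, y, z in m, a list of three; "dr": the turn, a rotation vector about the world's x, y, z in rad, a list of three; "grip": the closure, from -1 (fully open) to 1 (shut), so that 0 is half open. In form: [{"dp": [x, y, z], "dr": [wx, wy, wz], "grip": grip}, ...]. A call has 1 to 5 rows; each row is the pose to reach, as a shift and turn from the pose commanded when the call began; what a row does not reach only later rows make up. A row lasts 1/8 s, in which the tool goes at most 62.5 mm and 10.7 degrees, less where a joint would pass 70% of its speed; a pose out of reach is approached as far as the arm can. A call with a gripper value outside its range is refused whole. The fingers move at their own pace and stop on an object; FORCE is the grip in N (left out, the last holds). Time passes only in rows, so rows that repeat a pose let the fingers close. It gives the time, the measured TCP pose, the force, the opening and the grip force at its end, in the units of the state.
- sense(): the state, without advancing time (a new reading comes with each control period).
- read_camera(name): name is "scene" or "side" or "wrist"; returns (picture, depth): 420x560x3 uint8, blue, green, red; 420x560 float32, m along the optical axis (not along the pixel's ray), 0 where there is no reading.
- camera_params(name): a dict with "fx", "fy", "cx", "cy" (pixels), "pose" (4x4, takes a point from camera to world coordinates). Camera axes: x right, y down, z forward; pixel columns grow to the right and rows downward; lengths in m; the calibration is good to about 2 mm. A picture is of the moment at which its call begins: read the wrist's pose just before it. camera_params takes no time and is no camera call; for the wrist camera it gives the pose at the moment of the call.
- finish_job(): hands the job in; it is judged then, once.
Trained networks look in the newest picture that a camera, given by its name, has taken for a name from the list of things; names that differ only in an ending like _2 or _b are one class to them, and where a whole thing is asked for, a point or a joint stands for the part that bears it (a point fixed in the world has none). Each returns a list of dicts, best first, with "conf" (0 to 1); they miss things now and then, are a little off and sometimes report something else, mostly with a low value. They report only what shows in the picture. A call takes as long as a camera call. They do not tell look-alikes from the thing itself.
- look_for(camera, query): "point" ([column, row] in pixels, amid what is visible of it).
- cut_out(camera, query): "pixels" (420x560 bool, what is visible of it) and "point" ([column, row] in pixels, amid what is visible of it).
The state is a dict: "time_s": time; "joints": joint angles; "joint_velocities": joint speeds; "effort": joint torques, N m; "tool_pos": TCP position; "eef_rot": TCP orientation; "force": force on the tool from outside, world axes, zero at the start; "wrist_torque": the same for the moment, N m; "width": finger opening in m; "gripper_force": force on a finger pad.
Only numpy, scipy, OpenCV 4.12 (cv2) and the standard library are available. Lean on these libraries where they do the work, as an engineer would, in place of code of your own. Each camera call takes 0.05 s, during which the arm holds its last target. There are 200 camera calls.

TASK

Get the tray rack ready for the pipe job: hook a fingertip behind the lip of the tray in which the copper elbow lies and draw that tray right out to its stop, and push the other two trays fully home, in whichever order suits you. Only push and pull with the fingers: do not pinch a tray's front edge between them, do not touch or pick up what lies in the trays, and leave the things around the rack where they are.

Things in the scene. Friction and masses are not known exactly. Their poses are not given: they have to be found in the camera images.
- rack: fixed grey steel tray rack on the bench, 200 (x) x 334 (y) mm, open at the top; origin under its centre at bench height; +x points to its 62 mm back wall, -x to its front, where the trays come out, +y is its left as the robot sees it; yaw within 0.2 rad. It holds three trays side by side, 108 mm apart, with 4 mm partitions that end 46 mm above the bench.
- tray0 (a joint): how far the left-hand tray (y = 108 mm in the rack's frame) is out along the rack's -x, m: 0 = fully home (stop), 0.10 = right out (stop); 0.012 to 0.05 at the start. About 1.5 N of friction; stays where left. From front to back: front plate, lip, empty finger well (50 mm long, 92 wide, floor 15 mm above the bench), 3 mm divider, compartment. Walls end 48 mm above the bench.
- tray0_in (a point): centre of the compartment floor of the left-hand tray, 15 mm above the bench; the compartment is 121 mm (rack's x) x 92 mm (y), walls 33 mm high. Axes as the rack. It moves with the tray.
- lip0 (a point): upright steel lip with a rolled top edge across the front of the left-hand tray, 96 mm wide, 8 mm thick at the top; origin in the middle of its top, 52 mm above the bench, on its back face, which bounds the finger well (the well is the next 50 mm along the rack's +x). Axes as the rack. It moves with the tray.
- face0 (a point): grey front plate of the left-hand tray, just before the lip, 100 mm wide, 40 mm high, with a blank paper label; origin in the middle of its front surface, 32 mm above the bench and 10 mm before the lip's origin. Axes as the rack. It moves with the tray.
- tray1 (a joint): how far the middle tray (y = 0 mm in the rack's frame) is out along the rack's -x, m: 0 = fully home (stop), 0.10 = right out (stop); 0.012 to 0.05 at the start. About 1.5 N of friction; stays where left. From front to back: front plate, lip, empty finger well (50 mm long, 92 wide, floor 15 mm above the bench), 3 mm divider, compartment. Walls end 48 mm above the bench.
- tray1_in (a point): centre of the compartment floor of the middle tray, 15 mm above the bench; the compartment is 121 mm (rack's x) x 92 mm (y), walls 33 mm high. Axes as the rack. It moves with the tray.
- lip1 (a point): upright steel lip with a rolled top edge across the front of the middle tray, 96 mm wide, 8 mm thick at the top; origin in the middle of its top, 52 mm above the bench, on its back face, which bounds the finger well (the well is the next 50 mm along the rack's +x). Axes as the rack. It moves with the tray.
- face1 (a point): grey front plate of the middle tray, just before the lip, 100 mm wide, 40 mm high, with a blank paper label; origin in the middle of its front surface, 32 mm above the bench and 10 mm before the lip's origin. Axes as the rack. It moves with the tray.
- tray2 (a joint): how far the right-hand tray (y = -108 mm in the rack's frame) is out along the rack's -x, m: 0 = fully home (stop), 0.10 = right out (stop); 0.012 to 0.05 at the start. About 1.5 N of friction; stays where left. From front to back: front plate, lip, empty finger well (50 mm long, 92 wide, floor 15 mm above the bench), 3 mm divider, compartment. Walls end 48 mm above the bench.
- tray2_in (a point): centre of the compartment floor of the right-hand tray, 15 mm above the bench; the compartment is 121 mm (rack's x) x 92 mm (y), walls 33 mm high. Axes as the rack. It moves with the tray.
- lip2 (a point): upright steel lip with a rolled top edge across the front of the right-hand tray, 96 mm wide, 8 mm thick at the top; origin in the middle of its top, 52 mm above the bench, on its back face, which bounds the finger well (the well is the next 50 mm along the rack's +x). Axes as the rack. It moves with the tray.
- face2 (a point): grey front plate of the right-hand tray, just before the lip, 100 mm wide, 40 mm high, with a blank paper label; origin in the middle of its front surface, 32 mm above the bench and 10 mm before the lip's origin. Axes as the rack. It moves with the tray.
- elbow: copper pipe elbow, 51 x 51 x 22 mm, lying loose in the compartment of one of the trays (which one varies); origin in the middle of its underside
- tape: small roll of blue tape, 62 mm across, 19 mm high, lying loose in the compartment of another tray; origin in the middle of its underside
- battery: battery cell, 50 mm long, 15 mm thick, lying loose in the compartment of the remaining tray; origin in the middle of its underside
- bottle: yellow oil bottle with a pointed red spout, 36 x 52 x 160 mm, standing loose on the bench beside the rack, to its left; origin under its centre
- block: cork sanding block, 64 x 96 x 24 mm, loose on the bench between the rack and the robot, to the left; origin under its centre
- meter: yellow and black multimeter, 118 x 76 x 37 mm, loose on the bench, front right; origin under its centre
- pliers: pliers with blue handles, 162 x 57 x 13 mm, loose on the bench to the right of the rack; origin under its centre
Things that resemble listed ones, but are neither listed nor needed, are in the scene too. There is more than one size of the elbow; the job needs the middle-sized. What is shaped like the tape but red is not meant.

How it is judged:
On the way:
1. the tray with the elbow is drawn out past its start range by a finger on the back of its lip ((((x of elbow in the frame of tray0_in between -0.058 and 0.058 m and y of elbow in the frame of tray0_in between -0.045 and 0.045 m and z of elbow in the frame of tray0_in below 0.02 m) and value of joint tray0 above 0.055 m and (contact force between the fingers and tray0_c5 above 0.3 N or contact force between the fingers and tray0_c6 above 0.3 N)) or ((x of elbow in the frame of tray1_in between -0.058 and 0.058 m and y of elbow in the frame of tray1_in between -0.045 and 0.045 m and z of elbow in the frame of tray1_in below 0.02 m) and value of joint tray1 above 0.055 m and (contact force between the fingers and tray1_c5 above 0.3 N or contact force between the fingers and tray1_c6 above 0.3 N)) or ((x of elbow in the frame of tray2_in between -0.058 and 0.058 m and y of elbow in the frame of tray2_in between -0.045 and 0.045 m and z of elbow in the frame of tray2_in below 0.02 m) and value of joint tray2 above 0.055 m and (contact force between the fingers and tray2_c5 above 0.3 N or contact force between the fingers and tray2_c6 above 0.3 N)))), for 0.05 s.
At the end, for the whole second after the job is handed in: The tray holding the elbow is drawn out more than 92 mm (its stop is at 100 mm), the other two are within 5 mm of fully home, all trays are at rest, and elbow, tape and battery still lie in the trays ((((x of elbow in the frame of tray0_in between -0.058 and 0.058 m and y of elbow in the frame of tray0_in between -0.045 and 0.045 m and z of elbow in the frame of tray0_in below 0.02 m) and value of joint tray0 above 0.092 m and value of joint each of tray1, tray2 below 0.005 m) or ((x of elbow in the frame of tray1_in between -0.058 and 0.058 m and y of elbow in the frame of tray1_in between -0.045 and 0.045 m and z of elbow in the frame of tray1_in below 0.02 m) and value of joint tray1 above 0.092 m and value of joint each of tray0, tray2 below 0.005 m) or ((x of elbow in the frame of tray2_in between -0.058 and 0.058 m and y of elbow in the frame of tray2_in between -0.045 and 0.045 m and z of elbow in the frame of tray2_in below 0.02 m) and value of joint tray2 above 0.092 m and value of joint each of tray0, tray1 below 0.005 m)) and ((x of tape in the frame of tray0_in between -0.058 and 0.058 m and y of tape in the frame of tray0_in between -0.045 and 0.045 m and z of tape in the frame of tray0_in below 0.02 m) or (x of tape in the frame of tray1_in between -0.058 and 0.058 m and y of tape in the frame of tray1_in between -0.045 and 0.045 m and z of tape in the frame of tray1_in below 0.02 m) or (x of tape in the frame of tray2_in between -0.058 and 0.058 m and y of tape in the frame of tray2_in between -0.045 and 0.045 m and z of tape in the frame of tray2_in below 0.02 m)) and ((x of battery in the frame of tray0_in between -0.058 and 0.058 m and y of battery in the frame of tray0_in between -0.045 and 0.045 m and z of battery in the frame of tray0_in below 0.02 m) or (x of battery in the frame of tray1_in between -0.058 and 0.058 m and y of battery in the frame of tray1_in between -0.045 and 0.045 m and z of battery in the frame of tray1_in below 0.02 m) or (x of battery in the frame of tray2_in between -0.058 and 0.058 m and y of battery in the frame of tray2_in between -0.045 and 0.045 m and z of battery in the frame of tray2_in below 0.02 m)) and velocity of joint tray0 between -0.01 and 0.01 m/s and velocity of joint tray1 between -0.01 and 0.01 m/s and velocity of joint tray2 between -0.01 and 0.01 m/s and linear speed of elbow below 0.02 m/s); the robot touches nothing.
It fails at once if a tray's front edge is pinched (fingers press on its lip and its front plate at once) (((contact force between the fingers and tray0_c5 above 1.5 N or contact force between the fingers and tray0_c6 above 1.5 N) and contact force between the fingers and tray0_c7 above 1.5 N) or ((contact force between the fingers and tray1_c5 above 1.5 N or contact force between the fingers and tray1_c6 above 1.5 N) and contact force between the fingers and tray1_c7 above 1.5 N) or ((contact force between the fingers and tray2_c5 above 1.5 N or contact force between the fingers and tray2_c6 above 1.5 N) and contact force between the fingers and tray2_c7 above 1.5 N)).
It fails at once if the robot touches what lies in the trays (contact force between any of the fingers, the arm and elbow above 1 N or contact force between any of the fingers, the arm and tape above 1 N or contact force between any of the fingers, the arm and battery above 1 N).
It fails at once if something in the trays is lifted (height (world z) of any of elbow, tape, battery above 0.04 m).
It fails at once if a thing around the rack is moved more than 20 mm or the bottle is tipped (distance of any of bottle, block, meter, pliers from where it was at the start of the episode above 0.02 m or angle between bottle's own z axis and vertical above 0.5 rad).
It also fails if it takes over 54 s, if anything falls off the work surface, if the arm or the gripper's body presses on something with over 40 N, if the wrist force passes 120 N, or if a joint passes its speed limit or range.

## Working session

There is one attempt and no reset: what is moved stays moved. The work goes in short steps, Python scripts to look and compute and a shell command to move; the robot and the scene stay as the last step left them, time stands still between calls to the robot, and variables do not carry over. Pictures are saved under pics/ and viewed, at most 10 in all, crops included, and the job is handed in when it is done.

```bash
mkdir -p pics; cat > h.py <<'E'
import numpy as np, cv2
from bench import *
def world(cam,px,depth,par=None):
    p=par or camera_params(cam); u,v=px; c=int(round(u)); r=int(round(v))
    w=depth[max(0,r-2):r+3,max(0,c-2):c+3]; w=w[w>0]; d=np.median(w)
    P=np.array([(u-p['cx'])/p['fx']*d,(v-p['cy'])/p['fy']*d,d,1]); return (p['pose']@P)[:3]
def cloud(cam,depth,par=None):
    p=par or camera_params(cam); v,u=np.mgrid[:420,:560]
    P=np.stack([(u-p['cx'])/p['fx']*depth,(v-p['cy'])/p['fy']*depth,depth,np.ones_like(depth)],-1)
    return (P@p['pose'].T)[...,:3]
E
python3 - <<'E'
from h import *
s=sense();print(s['time_s'],s['tool_pos'],s['eef_rot'],s['width'])
for c in ['scene','side']:
    im,d=read_camera(c);cv2.imwrite(f'pics/{c}0.png',im);np.save(f'{c}0.npy',d)
    print(c,camera_params(c)['pose'][:3,3])
    for q in ['elbow','tape','battery','face0','lip0','bottle','block','meter','pliers','rack']:
        for o in look_for(c,q)[:4]: print(q,round(o['conf'],2),np.round(o['point']),np.round(world(c,o['point'],d),3))
E
```

```text
0.0 [0.20472796 0.61608991 0.21749409] [ 1.59679849e-01  9.87168055e-01 -1.24583210e-03 -1.59323535e-04] 0.09329622987088117
scene [-0.26680079 -0.80217739  1.24970924]
elbow 0.82 [339. 289.] [ 0.479 -0.318  0.027]
elbow 0.67 [323. 218.] [ 0.666 -0.116  0.021]
elbow 0.61 [195. 240.] [0.345 0.123 0.023]
elbow 0.48 [378. 218.] [ 0.784 -0.242  0.014]
tape 0.65 [211. 199.] [0.51  0.234 0.   ]
tape 0.59 [194. 240.] [0.344 0.128 0.022]
battery 0.59 [294. 204.] [ 0.652 -0.008  0.027]
face0 0.66 [256. 200.] [0.58  0.093 0.033]
face0 0.6 [285. 210.] [0.622 0.006 0.011]
face0 0.55 [311. 231.] [ 0.588 -0.13   0.037]
lip0 0.77 [289. 206.] [0.641 0.006 0.016]
lip0 0.57 [310. 228.] [ 0.602 -0.116  0.029]
lip0 0.55 [256. 198.] [0.582 0.095 0.04 ]
bottle 0.64 [251. 159.] [0.684 0.209 0.076]
block 0.93 [194. 240.] [0.344 0.127 0.022]
block 0.46 [284. 209.] [0.623 0.01  0.012]
meter 0.58 [318. 339.] [ 0.319 -0.371  0.026]
pliers 0.66 [369. 252.] [ 0.657 -0.297  0.005]
pliers 0.19 [258. 196.] [0.612 0.115 0.015]
rack 0.71 [299. 207.] [ 0.661 -0.021  0.013]
side [ 0.62704708 -0.67576814  1.05086908]
elb
[... 240 characters left out ...]
08. 197.] [0.618 0.01  0.015]
face0 0.94 [301. 164.] [0.587 0.115 0.019]
face0 0.69 [300. 234.] [ 0.611 -0.107  0.015]
face0 0.64 [309. 197.] [0.622 0.01  0.016]
lip0 0.96 [308. 196.] [0.619 0.014 0.016]
lip0 0.9 [301. 234.] [ 0.612 -0.105  0.015]
lip0 0.67 [302. 168.] [0.593 0.107 0.017]
bottle 0.72 [346. 131.] [0.702 0.209 0.073]
bottle 0.51 [318. 210.] [ 0.651 -0.026  0.016]
bottle 0.34 [301. 236.] [ 0.613 -0.111  0.015]
block 0.72 [222. 152.] [0.358 0.125 0.023]
block 0.67 [300. 232.] [ 0.611 -0.102  0.016]
meter 0.93 [172. 319.] [ 0.344 -0.374  0.025]
meter 0.23 [300. 231.] [ 0.609 -0.098  0.016]
pliers 0.58 [325. 305.] [ 0.691 -0.286  0.011]
rack 0.74 [318. 211.] [ 0.65  -0.031  0.016]
```

View pics/scene0.png

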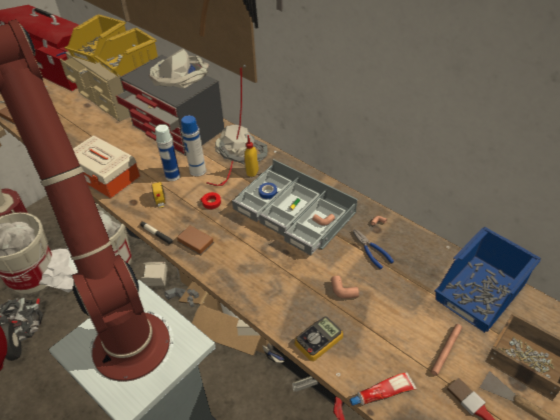

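View pics/side0.png

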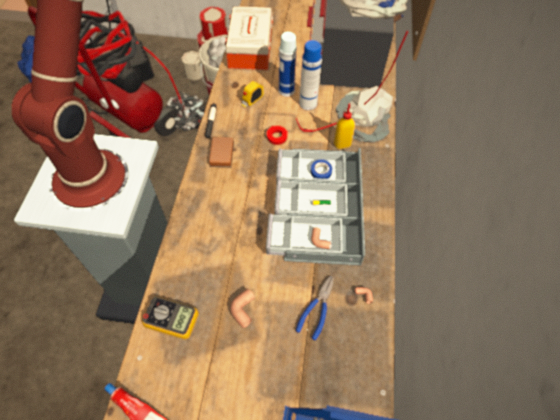

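The scene and side pictures agree. Three things could be taken for the elbow, by side-view pixel:
- In the right-hand tray at (319,238), medium.
- On the bench at (242,307), larger.
- On the bench at (363,294), smaller.

The middle-sized one is in tray2. The tape is in tray0 at (321,168), with the red ring at (277,134) as its decoy. The battery is in tray1 at (320,202). Next I'll check this in a close crop and fit the rack.

```bash
python3 - <<'E'
from h import *
im=cv2.imread('pics/side0.png');cv2.imwrite('pics/crop1.png',cv2.resize(im[140:340,225:400],None,fx=4,fy=2.9 if 0 else 3,interpolation=cv2.INTER_CUBIC))
for c in ['side','scene']:
    W=cloud(c,np.load(f'{c}0.npy')); m=(W[...,0]>.5)&(W[...,0]<.82)&(abs(W[...,1])<.26)
    P=W[m]
    b=P[(P[:,2]>.054)&(P[:,2]<.067)&(P[:,1]<.17)&(P[:,0]>.6)]   # back wall top
    print(c,'back',len(b)); 
    if len(b)>5:
        k=np.polyfit(b[:,1],b[:,0],1);print(k,b.min(0),b.max(0),'yaw',-np.arctan(k[0]))
    f=P[(P[:,2]>.04)&(P[:,2]<.058)]
    H=np.zeros((320,520,3),np.uint8)
    # top-down height map
    for x,y,z in P:
        i=int((.82-x)*1000);j=int((.26-y)*1000)
        H[max(i-1,0):i+2,max(j-1,0):j+2]=cv2.applyColorMap(np.uint8([[np.clip(z/.065*255,0,255)]]),cv2.COLORMAP_JET)[0,0]
    cv2.imwrite(f'pics/top_{c}.png',H)
a=cv2.imread('pics/top_side.png');b=cv2.imread('pics/top_scene.png');cv2.imwrite('pics/top.png',np.vstack([a,b])[:600])
E
```

```text
side back 283
[-0.07606175  0.7564785 ] [ 0.74304524 -0.1662277   0.05436882] [0.77142934 0.16422929 0.06685127] yaw 0.07591557061288624
scene back 221
[-0.07529682  0.75338148] [ 0.73704048 -0.16662749  0.0540011 ] [0.77102594 0.16780578 0.06611248] yaw 0.07515499775975186
```

View pics/crop1.png

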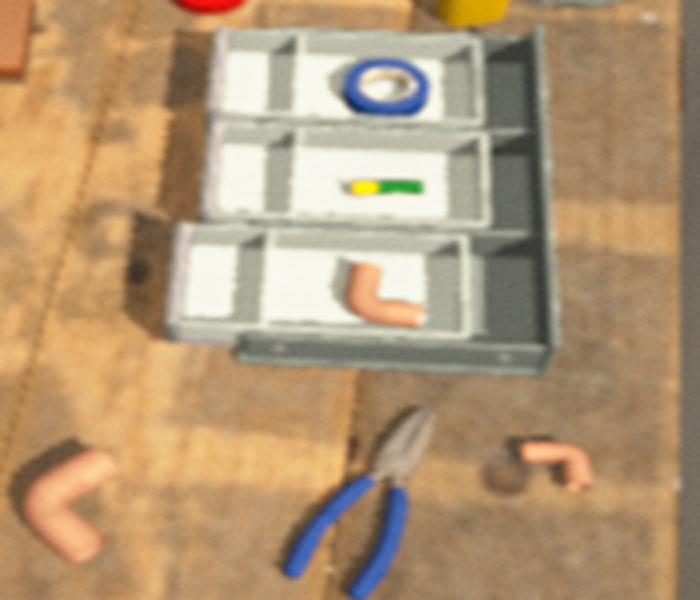

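View pics/top.png

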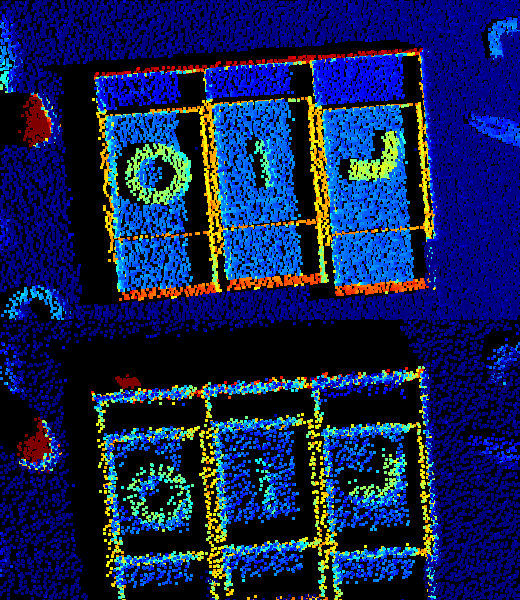

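The crop confirms it: the middle-sized elbow is in the right-hand tray (tray2), the battery is in the middle and the tape is on the left. In the height map the lips (orange-red) sit at rows 275–295. Now the lips and faces in numbers.

```bash
python3 - <<'E'
from h import *
yaw=.0757;R=np.array([[np.cos(yaw),np.sin(yaw)],[-np.sin(yaw),np.cos(yaw)]])
for c in ['side','scene']:
    W=cloud(c,np.load(f'{c}0.npy')).reshape(-1,3); W=W[(W[:,0]>.48)&(W[:,0]<.82)&(abs(W[:,1])<.26)]
    q=W[:,:2]@R.T
    b=(W[:,2]>.054)&(W[:,2]<.067)&(q[:,0]>.7)&(q[:,1]>-.25)
    bx=np.percentile(q[b,0],[5,50,95]);by=np.percentile(q[b,1],[1,99]); print(c,'back x',bx,'y ends',by)
    y0=by.mean() 
    for i in range(3):
        yc=y0+.108*(1-i)
        m=(abs(q[:,1]-yc)<.04)&(W[:,2]>.046)&(W[:,2]<.058)&(q[:,0]<.65)
        f=(abs(q[:,1]-yc)<.04)&(W[:,2]>.015)&(W[:,2]<.044)&(q[:,0]<np.median(q[m,0]))
        v=(abs(q[:,1]-yc)<.04)&(W[:,2]>.043)&(q[:,0]>.59)&(q[:,0]<.66)
        print(i,m.sum(),np.percentile(q[m,0],[3,50,97]) if m.any() else 0,'z',np.median(W[m,2]),'face',np.percentile(q[f,0],[5,50,95]) if f.any() else 0,'div',np.median(q[v,0]), 'div0')
    print('y0',y0)
E
```

```text
side back x [0.71498387 0.75363255 0.7573754 ] y ends [-0.22268033  0.16478936]
0 130 [0.52936739 0.56245063 0.64009835] z 0.04943717091561206 face [0.53842297 0.54994168 0.56139069] div 0.6217382734285241 div0
1 217 [0.5314649  0.56568051 0.64318856] z 0.048906468268639536 face [0.54112905 0.55151896 0.56394006] div 0.6174679427350414 div0
2 245 [0.51802385 0.55883871 0.64092839] z 0.04904755971373831 face [0.52776912 0.54338327 0.55704323] div 0.6231947962048395 div0
y0 -0.028945484024287357
scene back x [0.72443778 0.75085026 0.7561874 ] y ends [-0.22111045  0.1592545 ]
0 79 [0.52458519 0.53405778 0.62756015] z 0.04840402205532235 face [0.52354035 0.5268019  0.53030973] div 0.618581137862264 div0
1 102 [0.52739598 0.53631513 0.64006624] z 0.04834153988009249 face [0.52508711 0.5291183  0.53380179] div 0.6236021472382105 div0
2 106 [0.51285746 0.5243404  0.63461088] z 0.04825825447638121 face [0.51230253 0.51523425 0.5184515 ] div 0.6180690271018697 div0
y0 -0.030927977402153584
```

```bash
python3 - <<'E'
from h import *
yaw=.0757;R=np.array([[np.cos(yaw),np.sin(yaw)],[-np.sin(yaw),np.cos(yaw)]])
for c in ['side','scene']:
    W=cloud(c,np.load(f'{c}0.npy')).reshape(-1,3); W=W[(W[:,0]>.48)&(W[:,0]<.82)&(abs(W[:,1])<.26)]
    q=W[:,:2]@R.T
    b=(W[:,2]>.05)&(W[:,2]<.067)&(q[:,0]>.735)&(q[:,1]<.12)&(q[:,1]>-.25)
    by=np.percentile(q[b,1],[1,99]); y0=by.mean();print(c,by,y0,np.median(q[b,0]))
    for i in range(3):
        yc=y0+.108*(1-i); n=abs(q[:,1]-yc)<.035
        m=n&(W[:,2]>.046)&(W[:,2]<.058)&(q[:,0]<.56)
        f=n&(W[:,2]>.015)&(W[:,2]<.042)&(q[:,0]<.535)
        x=np.percentile(q[m,0],[5,50,95]);print(i,m.sum(),x,'z',np.median(W[m,2]),'face',f.sum(),np.median(q[f,0]) if f.any() else 0,'lip world',R.T@[x[2],yc])
E
```

```text
side [-0.22329298  0.10521262] -0.05904018155025275 0.753692585074291
0 76 [0.52884182 0.53381131 0.53785682] z 0.051643980115656074 face 2 0.5276411568168354 lip world [0.53261375 0.08949649]
1 85 [0.53201148 0.53608927 0.5408912 ] z 0.051422457148478595 face 3 0.5303454300472559 lip world [ 0.54380723 -0.01796473]
2 100 [0.51770249 0.52223121 0.52658588] z 0.05175617886312828 face 54 0.529450954828515 lip world [ 0.53771067 -0.12673731]
scene [-0.22135764  0.10523316] -0.05806224041946882 0.7509361467371574
0 53 [0.52456867 0.52947364 0.53599658] z 0.049197378784539225 face 101 0.5266430964105003 lip world [0.53068487 0.09033094]
1 64 [0.52731344 0.53129235 0.53824149] z 0.05000477304205875 face 102 0.5293078820318644 lip world [ 0.54109114 -0.01718998]
2 63 [0.51395409 0.51865117 0.52423144] z 0.04966043681594967 face 117 0.5152451094011093 lip world [ 0.53528902 -0.12594023]
```

Tray2 holds the elbow, and the rack yaw is 0.076. I'll close the fingers, turn the tool to the rack yaw (+0.396 rad) and go to the front of tray0, a world shift of about (0.28, -0.53).

```bash
python3 -m creep '[{"dp":[0.028,-0.053,0],"dr":[0,0,0.08],"grip":1},{"dp":[0.056,-0.106,0],"dr":[0,0,0.16],"grip":1},{"dp":[0.084,-0.159,0],"dr":[0,0,0.24],"grip":1},{"dp":[0.112,-0.212,0],"dr":[0,0,0.32],"grip":1},{"dp":[0.14,-0.265,0],"dr":[0,0,0.396],"grip":1}]' 10
python3 -m creep '[{"dp":[0.028,-0.053,0],"dr":[0,0,0],"grip":1},{"dp":[0.056,-0.106,0],"dr":[0,0,0],"grip":1},{"dp":[0.084,-0.159,0],"dr":[0,0,0],"grip":1},{"dp":[0.112,-0.212,0],"dr":[0,0,0],"grip":1},{"dp":[0.14,-0.265,0],"dr":[0,0,0],"grip":1}]'
```

```text
time_s: 1.72
tool_pos: [0.346, 0.3501, 0.219]
eef_rot: [-0.039, 0.999, 0.0, 0.001]
force: [0.9, -0.4, 0.2]
width: 0.0474
gripper_force: 0.0
time_s: 2.35
tool_pos: [0.4859, 0.0852, 0.2191]
eef_rot: [-0.038, 0.999, 0.0, 0.001]
force: [1.5, 0.5, -0.9]
width: 0.0009
gripper_force: 0.0
```

```bash
python3 -m creep '[{"dp":[0,0,-0.05],"dr":[0,0,0],"grip":1},{"dp":[0,0,-0.1],"dr":[0,0,0],"grip":1},{"dp":[0,0,-0.15],"dr":[0,0,0],"grip":1},{"dp":[0,0,-0.188],"dr":[0,0,0],"grip":1},{"dp":[0,0,-0.188],"dr":[0,0,0],"grip":1}]'
python3 -m creep '[{"dp":[0.01,0.0008,0],"dr":[0,0,0],"grip":1},{"dp":[0.018,0.0014,0],"dr":[0,0,0],"grip":1},{"dp":[0.025,0.0019,0],"dr":[0,0,0],"grip":1},{"dp":[0.032,0.0024,0],"dr":[0,0,0],"grip":1},{"dp":[0.038,0.0029,0],"dr":[0,0,0],"grip":1}]'
```

```text
time_s: 2.98
tool_pos: [0.4831, 0.0865, 0.0286]
eef_rot: [-0.038, 0.999, -0.001, -0.003]
force: [0.7, 0.9, -0.5]
width: 0.0008
gripper_force: 0.0
time_s: 3.6
tool_pos: [0.5227, 0.0896, 0.0308]
eef_rot: [-0.038, 0.999, -0.0, -0.001]
force: [-1.6, -0.8, 1.4]
width: 0.0002
gripper_force: 0.8
```

```bash
python3 -m creep '[{"dp":[0.004,0.0003,0],"dr":[0,0,0],"grip":1},{"dp":[0.008,0.0006,0],"dr":[0,0,0],"grip":1},{"dp":[0.012,0.0009,0],"dr":[0,0,0],"grip":1},{"dp":[0.012,0.0009,0],"dr":[0,0,0],"grip":1}]'
python3 -m creep '[{"dp":[0.003,0.0002,0],"dr":[0,0,0],"grip":1},{"dp":[0.006,0.0005,0],"dr":[0,0,0],"grip":1},{"dp":[0.006,0.0005,0],"dr":[0,0,0],"grip":1}]'
```

```text
time_s: 4.1
tool_pos: [0.5358, 0.0907, 0.0306]
eef_rot: [-0.038, 0.999, 0.0, 0.001]
force: [0.2, 1.4, -0.2]
width: 0.0006
gripper_force: 0.0
time_s: 4.47
tool_pos: [0.5415, 0.0911, 0.0306]
eef_rot: [-0.038, 0.999, 0.0, 0.0]
force: [-0.9, 0.8, 0.1]
width: 0.0009
gripper_force: 0.2
```

```bash
for i in 1; do python3 -m creep '[{"dp":[0.003,0.0002,0],"dr":[0,0,0],"grip":1},{"dp":[0.006,0.0005,0],"dr":[0,0,0],"grip":1},{"dp":[0.006,0.0005,0],"dr":[0,0,0],"grip":1}]'; done
python3 - <<'E'
from h import *
im,d=read_camera('side');cv2.imwrite('pics/s2.png',cv2.resize(im[110:270,200:400],None,fx=4,fy=3.75,interpolation=cv2.INTER_CUBIC))
E
```

```text
time_s: 4.85
tool_pos: [0.5457, 0.0914, 0.0305]
eef_rot: [-0.038, 0.999, -0.0, -0.001]
force: [-4.4, -0.2, 1.9]
width: 0.0004
gripper_force: 2.2
```

View pics/s2.png

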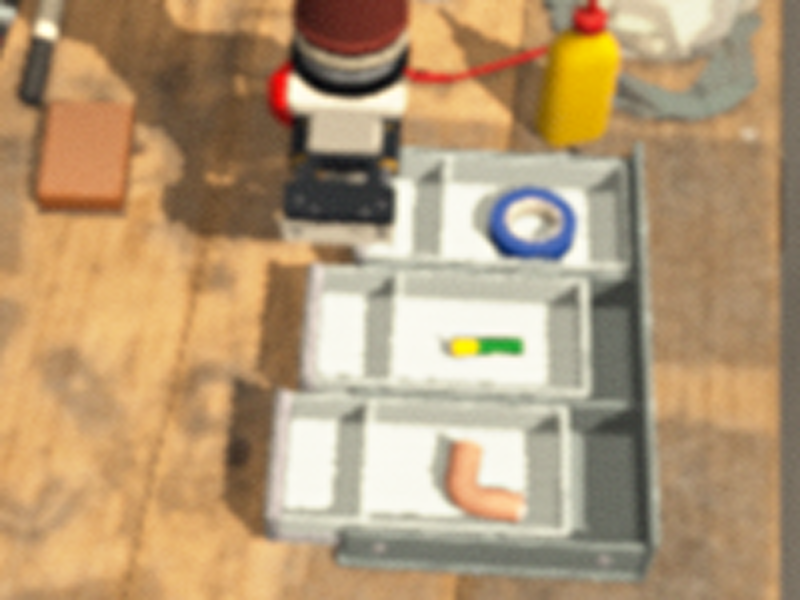

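Tray0 (top, tape at (533,222)) is now against the back wall, and force has built to 4.4 N. One more push to confirm.

```bash
python3 -m creep '[{"dp":[0.003,0.0002,0],"dr":[0,0,0],"grip":1},{"dp":[0.003,0.0002,0],"dr":[0,0,0],"grip":1}]'
```

```text
time_s: 5.15
tool_pos: [0.5456, 0.0914, 0.0303]
eef_rot: [-0.038, 0.999, -0.001, -0.005]
force: [-8.9, -0.6, 7.5]
width: 0.0005
gripper_force: 4.6
```

The stop is confirmed at tool x' = 0.551. Now back off and shift to tray1.

```bash
python3 -m creep '[{"dp":[-0.03,-0.0023,0],"dr":[0,0,0],"grip":1},{"dp":[-0.06,-0.0045,0],"dr":[0,0,0],"grip":1},{"dp":[-0.056,-0.058,0],"dr":[0,0,0],"grip":1},{"dp":[-0.052,-0.112,0],"dr":[0,0,0],"grip":1},{"dp":[-0.052,-0.112,0],"dr":[0,0,0],"grip":1}]'
python3 -m creep '[{"dp":[0.02,0.0015,0],"dr":[0,0,0],"grip":1},{"dp":[0.03,0.0023,0],"dr":[0,0,0],"grip":1},{"dp":[0.038,0.0029,0],"dr":[0,0,0],"grip":1},{"dp":[0.046,0.0035,0],"dr":[0,0,0],"grip":1},{"dp":[0.046,0.0035,0],"dr":[0,0,0],"grip":1}]'
```

```text
time_s: 5.78
tool_pos: [0.5004, -0.0267, 0.031]
eef_rot: [-0.032, 0.999, -0.002, 0.003]
force: [0.8, 0.4, 0.8]
width: 0.0006
gripper_force: 0.0
time_s: 6.4
tool_pos: [0.5452, -0.0161, 0.0307]
eef_rot: [-0.038, 0.999, 0.0, 0.001]
force: [-0.4, 0.1, 0.2]
width: 0.0005
gripper_force: 0.0
```

```bash
python3 -m creep '[{"dp":[0.004,0.0003,0],"dr":[0,0,0],"grip":1},{"dp":[0.008,0.0006,0],"dr":[0,0,0],"grip":1},{"dp":[0.013,0.001,0],"dr":[0,0,0],"grip":1},{"dp":[0.013,0.001,0],"dr":[0,0,0],"grip":1}]'
```

```text
time_s: 6.9
tool_pos: [0.5539, -0.0156, 0.0303]
eef_rot: [-0.038, 0.999, 0.0, -0.004]
force: [-6.6, 0.6, 5.0]
width: 0.0006
gripper_force: 2.9
```

Tray1 is home at the same x' of 0.551. Now to tray2: back off, rise, and go over its finger well. The target is world (0.562, -0.124).

```bash
python3 -m creep '[{"dp":[-0.03,-0.002,0],"dr":[0,0,0],"grip":1},{"dp":[-0.03,-0.002,0.055],"dr":[0,0,0],"grip":1},{"dp":[-0.02,-0.04,0.08],"dr":[0,0,0],"grip":1},{"dp":[0,-0.09,0.08],"dr":[0,0,0],"grip":1},{"dp":[0.006,-0.11,0.08],"dr":[0,0,0],"grip":1}]'
python3 -m creep '[{"dp":[0,0,0],"dr":[0,0,0],"grip":1},{"dp":[0,0,0],"dr":[0,0,0],"grip":1}]'
python3 - <<'E'
from h import *
im,d=read_camera('side');cv2.imwrite('pics/s3.png',cv2.resize(im[130:290,220:400],None,fx=4,fy=3.75,interpolation=cv2.INTER_CUBIC))
E
```

```text
time_s: 7.52
tool_pos: [0.5647, -0.1303, 0.1114]
eef_rot: [-0.035, 0.999, -0.002, 0.002]
force: [-0.0, 0.6, 0.4]
width: 0.0005
gripper_force: 0.0
time_s: 7.78
tool_pos: [0.5625, -0.123, 0.1101]
eef_rot: [-0.039, 0.999, 0.001, -0.001]
force: [-0.7, -0.1, 0.6]
width: 0.0004
gripper_force: 0.0
```

View pics/s3.png

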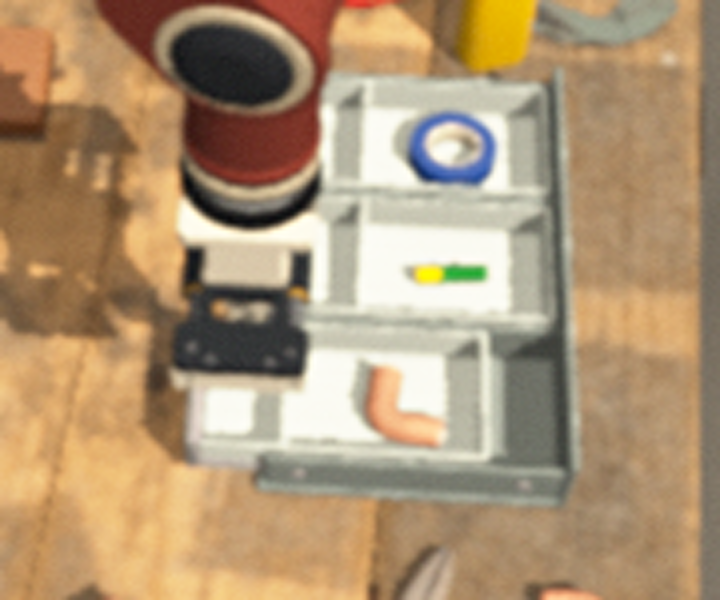

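Trays 0 and 1 sit against the back wall, and the gripper is above tray2's well, between lip (195,420) and divider (265,415). I'll lower it and pull along -x of the rack.

```bash
python3 -m creep '[{"dp":[0,0,-0.03],"dr":[0,0,0],"grip":1},{"dp":[0,0,-0.055],"dr":[0,0,0],"grip":1},{"dp":[0,0,-0.08],"dr":[0,0,0],"grip":1},{"dp":[0,0,-0.08],"dr":[0,0,0],"grip":1}]'
python3 -m creep '[{"dp":[-0.008,-0.0006,0],"dr":[0,0,0],"grip":1},{"dp":[-0.016,-0.0012,0],"dr":[0,0,0],"grip":1},{"dp":[-0.022,-0.0017,0],"dr":[0,0,0],"grip":1},{"dp":[-0.028,-0.0021,0],"dr":[0,0,0],"grip":1},{"dp":[-0.034,-0.0026,0],"dr":[0,0,0],"grip":1}]'
```

```text
time_s: 8.32
tool_pos: [0.5612, -0.1232, 0.029]
eef_rot: [-0.039, 0.999, 0.001, -0.002]
force: [-0.5, -0.3, -0.6]
width: 0.0008
gripper_force: 0.0
time_s: 8.95
tool_pos: [0.5294, -0.1283, 0.0312]
eef_rot: [-0.038, 0.999, -0.0, 0.001]
force: [1.8, 0.1, 1.5]
width: 0.0003
gripper_force: 0.8
```

```bash
python3 -m creep '[{"dp":[-0.007,-0.0005,0],"dr":[0,0,0],"grip":1},{"dp":[-0.014,-0.0011,0],"dr":[0,0,0],"grip":1},{"dp":[-0.021,-0.0016,0],"dr":[0,0,0],"grip":1},{"dp":[-0.028,-0.0021,0],"dr":[0,0,0],"grip":1},{"dp":[-0.034,-0.0026,0],"dr":[0,0,0],"grip":1}]'
python3 -m creep '[{"dp":[-0.004,-0.0003,0],"dr":[0,0,0],"grip":1},{"dp":[-0.008,-0.0006,0],"dr":[0,0,0],"grip":1},{"dp":[-0.012,-0.0009,0],"dr":[0,0,0],"grip":1},{"dp":[-0.012,-0.0009,0],"dr":[0,0,0],"grip":1}]'
```

```text
time_s: 9.57
tool_pos: [0.4944, -0.1311, 0.0306]
eef_rot: [-0.038, 0.999, -0.0, -0.0]
force: [1.3, -1.2, 0.3]
width: 0.0009
gripper_force: 0.8
time_s: 10.07
tool_pos: [0.4911, -0.1314, 0.0312]
eef_rot: [-0.038, 0.999, -0.001, 0.008]
force: [12.5, 1.3, -8.6]
width: 0.0006
gripper_force: 5.9
```

The force jumped to 12.5 N, so tray2 is at its stop. I'll ease off inside the well and lift out.

```bash
python3 -m creep '[{"dp":[0.012,0.0009,0],"dr":[0,0,0],"grip":1},{"dp":[0.022,0.0017,0],"dr":[0,0,0],"grip":1},{"dp":[0.022,0.0017,0],"dr":[0,0,0],"grip":1},{"dp":[0.022,0.0017,0.03],"dr":[0,0,0],"grip":1},{"dp":[0.022,0.0017,0.08],"dr":[0,0,0],"grip":1}]'
python3 -m creep '[{"dp":[0,0,0.05],"dr":[0,0,0],"grip":1},{"dp":[-0.03,0.05,0.09],"dr":[0,0,0],"grip":1},{"dp":[-0.05,0.1,0.12],"dr":[0,0,0],"grip":1},{"dp":[-0.06,0.16,0.12],"dr":[0,0,0],"grip":1},{"dp":[-0.06,0.22,0.12],"dr":[0,0,0],"grip":1}]'
python3 -m creep '[{"dp":[0,0.06,0],"dr":[0,0,0],"grip":1},{"dp":[0,0.12,0],"dr":[0,0,0],"grip":1},{"dp":[0,0.12,0],"dr":[0,0,0],"grip":1},{"dp":[0,0.12,0],"dr":[0,0,0],"grip":1}]'
python3 - <<'E'
from h import *
im,d=read_camera('side');cv2.imwrite('pics/s4.png',cv2.resize(im[110:270,200:400],None,fx=4,fy=3.75,interpolation=cv2.INTER_CUBIC))
yaw=.0757;R=np.array([[np.cos(yaw),np.sin(yaw)],[-np.sin(yaw),np.cos(yaw)]])
W=cloud('side',d).reshape(-1,3);q=W[:,:2]@R.T
for i in range(3):
    m=(abs(q[:,1]+.0585-.108*(1-i))<.035)&(W[:,2]>.047)&(W[:,2]<.058)&(q[:,0]<.575)&(q[:,0]>.42)
    print(i,m.sum(),np.percentile(q[m,0],[5,50,95]))
E
```

```text
time_s: 10.7
tool_pos: [0.5022, -0.1298, 0.1098]
eef_rot: [-0.037, 0.999, 0.001, -0.003]
force: [0.6, -0.4, -0.0]
width: 0.0004
gripper_force: 0.0
time_s: 11.32
tool_pos: [0.4432, 0.0886, 0.2312]
eef_rot: [-0.037, 0.999, -0.001, -0.0]
force: [0.2, 0.0, -0.4]
width: 0.0006
gripper_force: 0.0
time_s: 11.82
tool_pos: [0.4442, 0.2064, 0.23]
eef_rot: [-0.037, 0.999, -0.001, -0.001]
force: [0.2, 0.1, 0.0]
width: 0.0003
gripper_force: 0.0
0 73 [0.56155192 0.56594259 0.57029571]
1 85 [0.56167924 0.56599327 0.57028914]
2 123 [0.46194124 0.46758917 0.52354192]
```

View pics/s4.png

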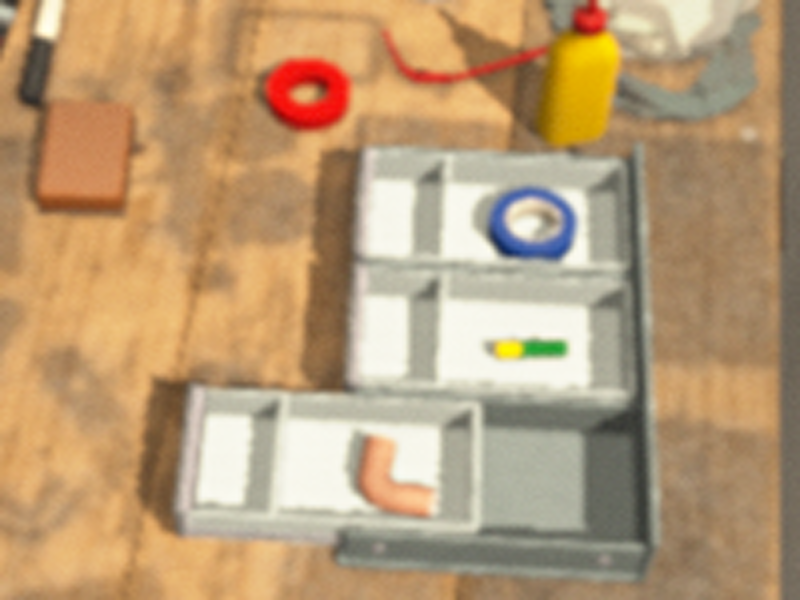

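The picture shows tray2, with the elbow at (395,475), drawn out about 99.6 mm relative to the other two lips. Trays 0 and 1 are home, everything in the trays is in place, and the robot is clear. Handing in.

```bash
python3 -c "
from bench import *
print(finish_job())"
```

```text
the job is handed in; nothing more can be done
None
```

I drew the right-hand tray with the copper elbow out to its stop by the back of its lip and pushed the other two trays fully home; the job is handed in, and no verdict came back.

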